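# Lay the spoon and lid cartons down on their mats at the tasting stall

### The job

Get the self-service corner of the tasting table ready: tip both standing cartons over, the brown spoon carton onto the teal-bordered mat and the white lid carton onto the red-bordered mat, by pushing each near its top with the fingertips. Each must end lying flat and still with its window facing up, wholly within the outer edge of its mat's border. Do not pick the cartons up, and leave the jars, cups and spoon around them where they are.

Things in the scene. Friction and masses are not known exactly. Their poses are not given: they have to be found in the camera images.
- spoon_carton: Brown carton of tasting spoons, teal bands at foot and top, dark window with wooden spoons: stiff closed card, about 220 g, 45 mm (x) by 85 (y) by 170 tall (z). Origin: centre of its underside. Starts standing, z up, window face (-x) to the robot. Pushed near the top along +x it pivots on the +x face's foot edge, which creeps up to 10 mm forward, and falls by itself past 0.4 rad
- lid_carton: White carton of cup lids, red bands at foot and top, dark window with white lids: stiff closed card, about 180 g, 50 mm (x) by 95 (y) by 130 tall (z). Origin: centre of its underside. Starts standing, z up, window face (-x) to the robot. Pushed near the top along +x it pivots on the +x face's foot edge, which creeps up to 10 mm forward, and falls by itself past 0.4 rad
- teal_mat: White paper mat with a teal border lying on the table, 220 mm (its x) by 135 mm (its y) over the outside of the border, under 1 mm thick, fixed. Origin: its centre. x runs along it, away from the robot. The spoon carton stands across its near end (-x), with the foot edge of its +x face 18 to 32 mm inside the near border
- red_mat: White paper mat with a red border lying on the table, 180 mm (its x) by 145 mm (its y) over the outside of the border, under 1 mm thick, fixed. Origin: its centre. x runs along it, away from the robot. The lid carton stands across its near end (-x), with the foot edge of its +x face 18 to 32 mm inside the near border
- spoon_carton_foot_r (a point): Corner of the spoon carton: the -y end of the foot edge of the +x face, the face that ends underneath
- spoon_carton_foot_l (a point): Corner of the spoon carton: the +y end of the foot edge of the +x face, the face that ends underneath
- spoon_carton_top_r (a point): Corner of the spoon carton: the -y end of the top edge of the +x face, the face that ends underneath
- spoon_carton_top_l (a point): Corner of the spoon carton: the +y end of the top edge of the +x face, the face that ends underneath
- lid_carton_foot_r (a point): Corner of the lid carton: the -y end of the foot edge of the +x face, the face that ends underneath
- lid_carton_foot_l (a point): Corner of the lid carton: the +y end of the foot edge of the +x face, the face that ends underneath
- lid_carton_top_r (a point): Corner of the lid carton: the -y end of the top edge of the +x face, the face that ends underneath
- lid_carton_top_l (a point): Corner of the lid carton: the +y end of the top edge of the +x face, the face that ends underneath
- relish_jar: Bystander: lidded glass jar of orange food, 60 mm across, 85 mm tall. Origin: centre of its underside
- pickle_jar: Bystander: lidded glass jar of green food, 72 mm across, 110 mm tall. Origin: centre of its underside
- beet_jar: Bystander: lidded glass jar of dark red food, 72 mm across, 110 mm tall. Origin: centre of its underside
- cup_a: Bystander: empty white sample cup, 64 mm across the rim, 35 mm tall. Origin: centre of its underside
- cup_b: Bystander: empty white sample cup, 64 mm across the rim, 35 mm tall. Origin: centre of its underside
- cup_c: Bystander: empty white sample cup, 64 mm across the rim, 35 mm tall. Origin: centre of its underside
- tasting_spoon: Bystander: wooden spoon about 200 mm long lying on the table along its own x. Origin: under its middle
There are look-alikes about, which are no part of the job. What is shaped like the lid_carton but purple is not meant.

How it is judged:
By the outcome, as a careful person would: the job done as asked, in the order asked, and still so for the second after the job is handed in, with the robot touching nothing.
It also fails if it takes over 54 s, if anything falls off the work surface, if the arm or the gripper's body presses on something with over 40 N, if the wrist force passes 120 N, or if a joint passes its speed limit or range.

### The arm

A 6-joint arm with a two-finger parallel gripper is mounted at the origin on the work surface. World frame = base frame: x ahead of the robot, y to its left, z up, the work surface at z = 0. Lengths are in mm, angles in rad, forces in N, time in s.
With the tool pointing down it reaches from about 275 to 750 mm from the base axis. Payload 10.2 kg.
Tool frame: the origin (TCP) lies on the centre line of the jaws, within the pads' length; the fingertips stand 17 mm ahead of it and the grasp point (between the pads) lies 2 mm behind it (ctrl.finger_overhang is the distance from the TCP to the fingertips, in mm); z points along the fingers, x is the direction in which the jaws open and shut, and the axes are right-handed (so a half turn about z gives the same grasp; the last joint's range is limited). The gripper opens to 85 mm and grips with 20 to 120 N. Pads are 22 mm wide; open, the fingers measure 114 mm over their backs; the gripper's body (76 mm by 85 mm) begins 54 mm behind the grasp point. The pads swing forward as they close: fully open they stand 13 mm farther back than shut.
Start: joints at [-1.488, 0.313, 1.498, -0, 1.331, -0.223], TCP at [158.042, -500.653, 216.394] pointing down, gripper open.
Joint ranges: [-2.94, 2.94], [-0.97, 2.17], [0.19, 2.56], [-1.23, 4.37], [0.02, 3.11], [-2.88, 2.88]. Speed limits (rad/s): [2.39, 2.39, 3.01, 3.14, 3.14, 3.14].

### API

Orientations are given as a unit quaternion [w, x, y, z].
In Python, from rig import ctrl gives the robot as it stands.
- The arm moves only by the shell command python3 -m jog 'ROWS' [FORCE]. ROWS is text: rows parted by semicolons, each of 7 numbers parted by spaces: the closure in counts, from 0 (fully open) to 255 (shut), then the shift along the tool's x, y, z in m, then the turn, a rotation vector about the tool's x, y, z in rad. In form: claw dx dy dz rx ry rz; .... A call has 1 to 12 rows; each row shifts and turns the commanded pose from where the row before left it, along the tool's axes as they then stand; what a row does not reach is not made up. A row lasts 1/8 s, in which the tool goes at most 62.5 mm and 10.7 degrees, less where a joint would pass 70% of its speed; a pose out of reach is approached as far as the arm can. A call is refused whole if a number of a shift passes 0.0625 or a number of a turn 0.188, either way. A call with a gripper value outside its range is refused whole. The fingers move at their own pace and stop on an object; FORCE is the grip in N (left out, the last holds). Time passes only in rows, so rows that do not move let the fingers close. It gives the time, the measured TCP pose, the force and the opening at its end, in the units of the state.
- ctrl.sense(): the state, without advancing time (a new reading comes with each control period).
- ctrl.capture(name): name is "scene" or "side" or "wrist"; returns a dict with "pixels" (400x640x3 uint8, red, green, blue), "fx", "fy", "cx", "cy" (pixels), "k1" (the pictures are not rectified: a ray, as slopes to the right and down, at radius r is drawn at 1 + k1 r^2 times it, then the intrinsics apply), "cam_to_world" (4x4, takes a point from camera to world coordinates); the wrist camera has in their place "mount" (4x4, takes a point from camera to tool coordinates, whose origin is the TCP and whose axes are the tool frame's). Camera axes: x right, y down, z forward; pixel columns grow to the right and rows downward; lengths in mm; the calibration is good to about 2 mm. A picture is of the moment at which its call begins: read the wrist's pose just before it. There is no depth.
- ctrl.finish_job(): hands the job in, once; it reports no verdict.
The state is a dict: "time_s": time; "joints": joint angles; "dq": joint speeds; "tau": joint torques, N m; "eef_pos": TCP position; "ee_rot": TCP orientation; "force": force on the tool from outside, world axes, zero at the start; "wrist_torque": the same for the moment, N m; "grip_width": opening from 0.0 (shut) to 1.0 (fully open).
Only numpy, scipy, OpenCV 4.12 (cv2) and the standard library are available. Lean on these libraries where they do the work, as an engineer would, in place of code of your own. Each camera call takes 0.05 s, during which the arm holds its last target. There are 200 camera calls.

## Working session

There is one attempt and no reset: what is moved stays moved. The work goes in short steps, Python scripts to look and compute and a shell command to move; the robot and the scene stay as the last step left them, time stands still between calls to the robot, and variables do not carry over. Pictures are saved under pics/ and viewed, about 8 in all and at most 12, crops included, and the job is handed in when it is done.

```bash
ls; mkdir -p pics; cat > h.py <<'E'
import numpy as np, cv2
from rig import ctrl
from scipy.spatial.transform import Rotation as R
def cap(n):
    c=ctrl.capture(n); cv2.imwrite
    return c
def save(c,f): cv2.imwrite('pics/'+f,c['pixels'][:,:,::-1])
def ray(c,u,v,T=None):
    K=np.array([[c['fx'],0,c['cx']],[0,c['fy'],c['cy']],[0,0,1]],float)
    xd=np.array([(u-c['cx'])/c['fx'],(v-c['cy'])/c['fy']]); x=xd.copy()
    for _ in range(20): x=xd/(1+c['k1']*(x@x))
    T=np.array(c['cam_to_world'] if T is None else T)
    return T[:3,3],T[:3,:3]@np.array([x[0],x[1],1])
def onz(c,u,v,z=0,T=None):
    o,d=ray(c,u,v,T); return o+d*(z-o[2])/d[2]
def proj(c,p,T=None):
    T=np.array(c['cam_to_world'] if T is None else T)
    q=np.linalg.inv(T)@np.append(p,1); x=q[:2]/q[2]; x=x*(1+c['k1']*(x@x))
    return np.array([c['fx']*x[0]+c['cx'],c['fy']*x[1]+c['cy']])
E
python3 - <<'E'
from h import *
for n in ['scene','side']:
    c=cap(n); save(c,n+'0.png'); np.save(n+'0.npy',c,allow_pickle=True)
    print(n,np.array(c['cam_to_world']).round(2).tolist(),c['fx'],c['cx'],c['cy'],c['k1'])
print(ctrl.sense())
E
```

```text
pics
scene [[0.78, 0.39, -0.48, 1200.95], [0.62, -0.5, 0.61, -873.91], [-0.0, -0.77, -0.63, 1005.92], [0.0, 0.0, 0.0, 1.0]] 480.03360252320135 320.61937999584296 199.19218827102355 -0.146254974288871
side [[-0.99, -0.1, 0.11, 411.57], [-0.15, 0.68, -0.71, 807.88], [-0.0, -0.72, -0.69, 900.23], [0.0, 0.0, 0.0, 1.0]] 379.61328585451315 322.1558421991842 205.65859377946822 -0.08455633126688357
{'time_s': 0.1, 'joints': array([-1.48836331e+00,  3.13393042e-01,  1.49833280e+00, -2.60856639e-05,
        1.33097435e+00, -2.23432979e-01]), 'dq': array([-9.07587893e-04, -1.78581466e-05, -1.38997764e-03,  1.59495382e-03,
        1.55145182e-03, -6.11472731e-04]), 'tau': array([ 3.67385233e-03, -4.12895930e+01, -2.60141015e+01, -9.91760658e-05,
        3.00637170e-03, -7.44170592e-07]), 'eef_pos': array([ 158.03326441, -500.40848128,  215.90347539]), 'ee_rot': array([-4.09881658e-04,  8.06574428e-01, -5.91132291e-01, -3.72585778e-04]), 'force': array([-0.3957882 , -0.15562934,  0.5735089 ]), 'wrist_torque': array([-0.05635457,  0.01050771, -0.01662001]), 'grip_width': 1.0003905354866383}
```

View pics/scene0.png

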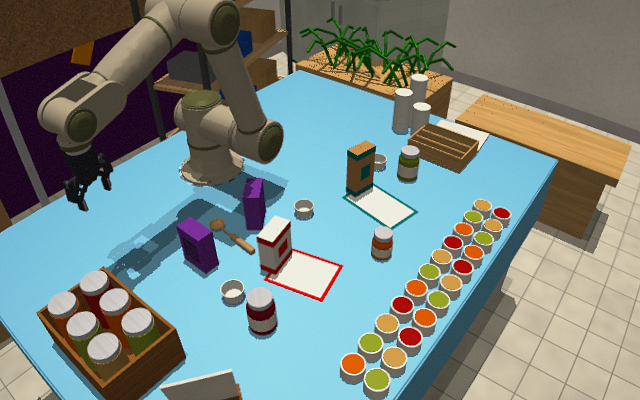

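View pics/side0.png

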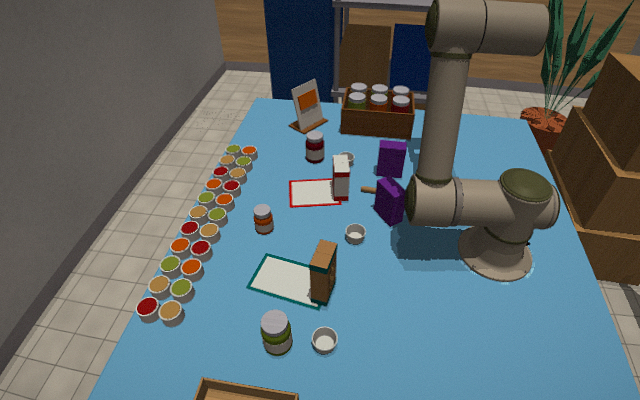

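The scene view shows the brown carton at about (360,168) on the teal mat at (380,207), and the white carton at (275,245) on the red mat at (304,275). Two purple look-alikes are at (197,245) and (254,203), with the spoon at (235,235). In the side view the brown carton is at (323,272) and the white one at (341,178).

```bash
python3 - <<'E'
from h import *
s=np.load('scene0.npy',allow_pickle=True).item(); d=np.load('side0.npy',allow_pickle=True).item()
def crop(c,x,y,w=100,h=75): return cv2.resize(c['pixels'][y:y+h,x:x+w,::-1],(400,300),interpolation=cv2.INTER_CUBIC)
im=np.vstack([np.hstack([crop(s,330,135),crop(s,245,210)]),np.hstack([crop(d,245,232),crop(d,275,145)])])
cv2.imwrite('pics/crops.png',im)
for n,c in (('scene',s),('side',d)):
  hsv=cv2.cvtColor(c['pixels'],cv2.COLOR_RGB2HSV); H,S,V=cv2.split(hsv)
  for nm,m in (('teal',(H>=82)&(H<=95)&(S>150)&(V<190)),('red',((H<5)|(H>175))&(S>190)&(V>120)),('purple',(H>130)&(H<155)&(S>100))):
    m=m.astype(np.uint8)
    k,l,st,ce=cv2.connectedComponentsWithStats(m)
    for i in range(1,k):
      if st[i,4]>60:
        cs,_=cv2.findContours((l==i).astype(np.uint8),cv2.RETR_EXTERNAL,cv2.CHAIN_APPROX_NONE)
        hull=cv2.convexHull(cs[0]); ap=cv2.approxPolyDP(hull,3,True)[:,0]
        print(n,nm,st[i].tolist(),[(p.tolist(),onz(c,*p)[:2].round().tolist()) for p in ap] if nm!='purple' else '')
E
```

```text
scene teal [347, 147, 29, 14, 132] [([375, 147], [403.0, 468.0]), ([357, 160], [399.0, 353.0]), ([347, 154], [347.0, 363.0])]
scene teal [361, 164, 9, 16, 97] [([369, 164], [448.0, 359.0]), ([368, 175], [483.0, 301.0]), ([361, 179], [477.0, 266.0]), ([362, 168], [442.0, 323.0])]
scene teal [342, 183, 76, 47, 343] [([342, 197], [484.0, 144.0]), ([346, 187], [463.0, 196.0]), ([373, 183], [523.0, 273.0]), ([417, 212], [720.0, 232.0]), ([392, 229], [699.0, 113.0])]
scene red [494, 208, 16, 10, 114] [([494, 210], [918.0, 399.0]), ([501, 208], [933.0, 423.0]), ([509, 214], [966.0, 411.0]), ([501, 217], [950.0, 380.0])]
scene red [445, 237, 17, 11, 146] [([461, 242], [896.0, 193.0]), ([451, 247], [881.0, 154.0]), ([445, 239], [851.0, 174.0]), ([454, 237], [869.0, 199.0])]
scene red [264, 249, 79, 53, 334] [([264, 279], [528.0, -280.0]), ([292, 249], [513.0, -143.0]), ([342, 266], [669.0, -107.0]), ([321, 301], [700.0, -242.0])]
scene red [454, 260, 18, 13, 175] [([455, 262], [918.0, 106.0]), ([465, 261], [940.0, 127.0]), ([471, 269], [968.0, 109.0]), ([458, 271], [941.0, 79.0])]
scene red [
[... 1047 characters left out ...]
 [888.0, -169.0]), ([225, 187], [922.0, -169.0]), ([228, 182], [921.0, -198.0])]
side red [289, 181, 52, 26, 100] [([289, 181], [698.0, -237.0]), ([340, 204], [497.0, -142.0]), ([290, 206], [666.0, -106.0])]
side red [182, 222, 15, 11, 131] [([196, 224], [956.0, 25.0]), ([190, 232], [962.0, 62.0]), ([182, 230], [991.0, 57.0]), ([188, 222], [986.0, 20.0])]
side red [192, 241, 17, 12, 151] [([207, 243], [889.0, 98.0]), ([202, 252], [891.0, 135.0]), ([192, 249], [927.0, 128.0]), ([197, 242], [922.0, 99.0])]
side red [137, 298, 19, 16, 222] [([155, 301], [957.0, 323.0]), ([151, 311], [954.0, 355.0]), ([138, 311], [990.0, 361.0]), ([143, 300], [993.0, 326.0])]
side purple [374, 140, 33, 87, 2065]
```

View pics/crops.png

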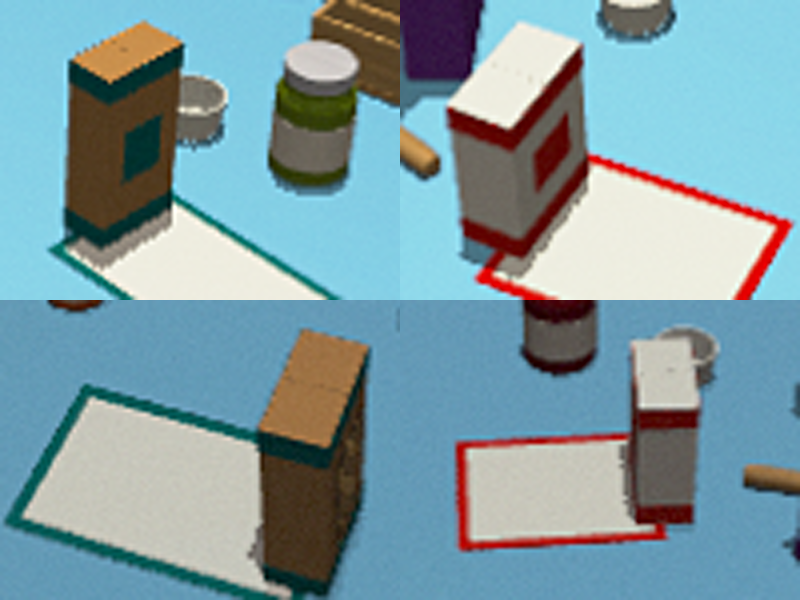

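The crops show the cartons' top and foot corners clearly in both views. I'll triangulate those corners and fit the mats.

```bash
cat > m.py <<'E'
from h import *
s=np.load('scene0.npy',allow_pickle=True).item(); d=np.load('side0.npy',allow_pickle=True).item()
f=lambda x0,y0:lambda X,Y:(x0+(X+.5)/4-.5,y0+(Y+.5)/4-.5)
def fit(name,o1,o2,hz,sc,sd,fsc,fsd,L):
    a=f(*o1); b=f(*o2)
    P=[onz(s,*a(*p),hz)[:2] for p in sc]; Q=[onz(d,*b(*p),hz)[:2] for p in sd]
    # order: (-x-y),(+x-y),(+x+y),(-x+y)
    print(name,'top scene',np.round(P).tolist(),'side',np.round(Q).tolist())
    Pf=[onz(s,*a(*p))[:2] for p in fsc]; Qf=[onz(d,*b(*p))[:2] for p in fsd]
    print(' foot scene -x-y,+x-y,+x+y',np.round(Pf).tolist(),'side +x+y,-x+y',np.round(Qf).tolist())
    for n,T in (('sc',np.array(P)),('sd',np.array(Q))):
        ey=(T[2]+T[3]-T[0]-T[1])/2; ex=(T[1]+T[2]-T[0]-T[3])/2
        print(' ',n,'c',T.mean(0).round(1),'w',np.linalg.norm(ex).round(1),np.linalg.norm(ey).round(1),'yaw x',np.degrees(np.arctan2(ex[1],ex[0])).round(1),'yaw y',np.degrees(np.arctan2(-ey[0],ey[1])).round(1))
fit('brown',(330,135),(245,232),170,[(68,62),(107,83),(183,43),(143,22)],[(368,47),(303,30),(260,133),(330,147)],[(66,222),(103,245),(172,212)],[(265,278),(328,295)],0)
fit('white',(245,210),(275,145),130,[(47,107),(108,133),(183,43),(120,22)],[(292,40),(232,40),(235,110),(298,110)],[(64,237),(112,255),(187,187)],[(235,220),(292,222)],0)
for nm,F,w,l in (('teal',[(720,232),(699,113),(719,237),(695,108)],135,220),('red',[(669,-107),(700,-242),(666,-106),(698,-237)],145,180)):
    F=np.array(F,float); yp=(F[0::2].mean(0) if 1 else 0); ym=F[1::2].mean(0)
    e=yp-ym; u=e/np.linalg.norm(e); x=np.array([u[1],-u[0]]); c=(yp+ym)/2-x*l/2
    print(nm,'len',np.linalg.norm(e).round(1),'yaw',np.degrees(np.arctan2(x[1],x[0])).round(1),'centre',c.round(1),'near mid',(c-x*l/2).round(1))
E
python3 m.py
```

```text
brown top scene [[478.0, 171.0], [519.0, 165.0], [534.0, 250.0], [491.0, 256.0]] side [[472.0, 182.0], [515.0, 175.0], [528.0, 260.0], [485.0, 264.0]]
 foot scene -x-y,+x-y,+x+y [[473.0, 183.0], [516.0, 177.0], [536.0, 250.0]] side +x+y,-x+y [[530.0, 253.0], [486.0, 260.0]]
  sc c [505.2 210.7] w 42.4 86.4 yaw x -7.7 yaw y -9.4
  sd c [500.2 220. ] w 43.3 84.0 yaw x -7.9 yaw y -8.7
white top scene [[497.0, -261.0], [545.0, -253.0], [526.0, -157.0], [477.0, -167.0]] side [[488.0, -253.0], [539.0, -246.0], [524.0, -151.0], [473.0, -159.0]]
 foot scene -x-y,+x-y,+x+y [[495.0, -258.0], [533.0, -249.0], [531.0, -167.0]] side +x+y,-x+y [[523.0, -161.0], [473.0, -165.0]]
  sc c [ 511.3 -209.5] w 49.4 96.9 yaw x 10.3 yaw y 11.7
  sd c [ 506.2 -202.2] w 51.3 95.9 yaw x 8.6 yaw y 8.9
teal len 126.0 yaw -10.3 centre [600.  192.1] near mid [491.8 211.8]
red len 136.7 yaw 13.3 centre [ 595.7 -193.7] near mid [ 508.1 -214.5]
```

```bash
cat > t.py <<'E'
import sys
from h import *
# remaining move in tool axes (m) to TCP target x y z with carton yaw deg (tool x along -carton y)
x,y,z,yaw=map(float,sys.argv[1:5]); s=ctrl.sense(); q=s['ee_rot']; M=R.from_quat([q[1],q[2],q[3],q[0]])
d=M.as_matrix().T@(np.array([x,y,z])-s['eef_pos'])
a=np.radians(yaw); cx=np.array([np.cos(a),np.sin(a),0]); cy=np.array([-np.sin(a),np.cos(a),0])
G=R.from_matrix(np.c_[-cy,-cx,[0,0,-1]]); r=(M.inv()*G).as_rotvec()
print('t',round(s['time_s'],2),'pos',s['eef_pos'].round(1),'d_tool(m)',(d/1000).round(4),'rot',r.round(3),'F',s['force'].round(1),'grip',round(s['grip_width'],2),'overhang',ctrl.finger_overhang)
E
python3 - <<'E'
from h import *
s=np.load('scene0.npy',allow_pickle=True).item()
for n,p in {'purple1 bottom':(255,229),'purple2 bottom':(200,272),'p2 left':(180,258),'p1 left':(243,222)}.items(): print(n,onz(s,*p).round())
E
python3 -m jog '128 -0.043 -0.035 0 0 0 0;128 -0.043 -0.035 0 0 0 0;128 -0.043 -0.035 0 0 0 0;128 -0.043 -0.035 0 0 0 0;128 -0.043 -0.035 0 0 0 0;128 -0.043 -0.035 0 0 0 0;128 -0.043 -0.035 0 0 0 0;128 -0.043 -0.035 0 0 0 0;128 -0.043 -0.035 0 0 0 0;128 -0.043 -0.035 0 0 0 0'
python3 t.py 440 225 155 -8.5
```

```text
purple1 bottom [ 366. -148.    0.]
purple2 bottom [ 369. -375.    0.]
p2 left [ 280. -376.    0.]
p1 left [ 314. -149.    0.]
time_s: 1.35
eef_pos: [362.6, 16.6, 216.5]
ee_rot: [-0.0, 0.807, -0.591, 0.0]
force: [1.7, -1.0, 0.8]
grip_width: 0.497
t 1.35 pos [362.6  16.6 216.5] d_tool(m) [-0.1755 -0.1365  0.0614] rot [-0.    -0.     0.454] F [ 1.7 -1.   0.8] grip 0.5 overhang 17.0
```

```bash
python3 -m jog '128 -0.0439 -0.0341 0 0 0 0;128 -0.0439 -0.0341 0 0 0 0;128 -0.0439 -0.0341 0 0 0 0;128 -0.0439 -0.0341 0 0 0 0;128 0 0 0.02 0 0 0.151;128 0 0 0.02 0 0 0.151;128 0 0 0.021 0 0 0.152;128 0 0 0 0 0 0'
python3 t.py 440 225 155 -8.5
python3 - <<'E'
from h import *
s=cap('side'); c=cap('scene')
im=np.hstack([cv2.resize(s['pixels'][190:340,220:420,::-1],(400,300),interpolation=2),cv2.resize(c['pixels'][90:240,260:460,::-1],(400,300),interpolation=2)])
cv2.imwrite('pics/a.png',im)
E
```

```text
time_s: 2.35
eef_pos: [438.7, 223.1, 154.2]
ee_rot: [-0.001, -0.653, 0.757, 0.001]
force: [-0.3, 0.3, 0.1]
grip_width: 0.501
t 2.35 pos [438.7 223.1 154.2] d_tool(m) [-0.0021 -0.001  -0.0008] rot [ 0.003 -0.001  0.002] F [-0.3  0.3  0.1] grip 0.5 overhang 17.0
```

View pics/a.png

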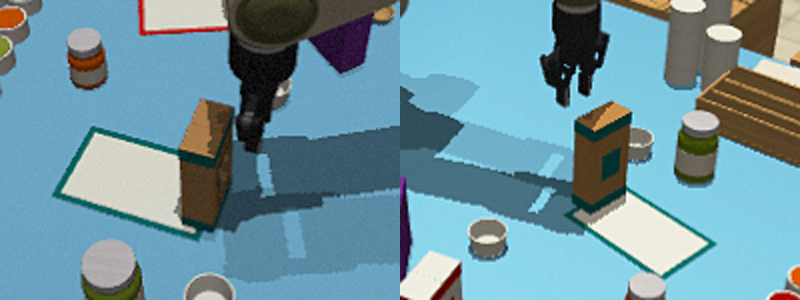

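The gripper is behind the brown carton's top (fingertips at about (245,148) in the left crop) and clear of everything. I'll push slowly.

```bash
for i in 1; do python3 -m jog '128 -0.001 -0.007 0 0 0 0;128 -0.001 -0.007 0 0 0 0;128 0 -0.007 0 0 0 0;128 0 -0.006 0 0 0 0'; done
python3 -m jog '128 0 -0.005 0 0 0 0;128 0 -0.005 0 0 0 0'
python3 -m jog '128 0 -0.005 0 0 0 0;128 0 -0.005 0 0 0 0;128 0 -0.005 0 0 0 0;128 0 -0.005 0 0 0 0'
python3 - <<'E'
from h import *
print(ctrl.sense()['wrist_torque'].round(2))
s=cap('side'); c=cap('scene')
im=np.hstack([cv2.resize(s['pixels'][190:340,220:420,::-1],(400,300),interpolation=2),cv2.resize(c['pixels'][90:240,260:460,::-1],(400,300),interpolation=2)])
cv2.imwrite('pics/b.png',im)
E
```

```text
time_s: 2.95
eef_pos: [467.1, 221.2, 155.4]
ee_rot: [0.0, -0.653, 0.757, -0.0]
force: [-0.2, 0.1, 0.5]
grip_width: 0.501
time_s: 3.2
eef_pos: [476.7, 219.7, 155.3]
ee_rot: [-0.0, -0.653, 0.757, 0.0]
force: [-0.1, -0.7, -0.1]
grip_width: 0.498
time_s: 3.7
eef_pos: [496.5, 216.8, 155.4]
ee_rot: [-0.0, -0.653, 0.758, 0.0]
force: [-0.6, 0.7, 0.0]
grip_width: 0.498
[ 0.02  0.02 -0.03]
```

View pics/b.png

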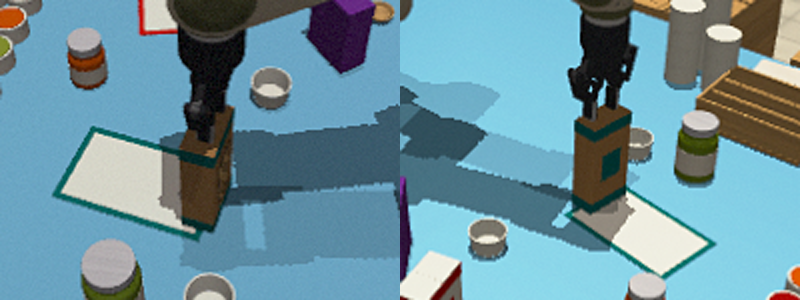

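```bash
python3 - <<'E'
from h import *
s=cap('side'); c=cap('scene'); out=[]
p=ctrl.sense()['eef_pos']
for k,(u,v) in ((s,(270,210)),(c,(330,110))):
    im=cv2.resize(k['pixels'][v:v+100,u:u+100,::-1],(400,400),interpolation=cv2.INTER_CUBIC)
    for q,col in ((p,(0,0,255)),(p-[0,0,17],(0,255,255))):
        a=(proj(k,q)-[u,v]+.5)*4-.5; cv2.circle(im,tuple(int(t) for t in a),3,col,-1)
    out.append(im)
cv2.imwrite('pics/c.png',np.hstack(out))
E
```

```text
(no output)
```

View pics/c.png

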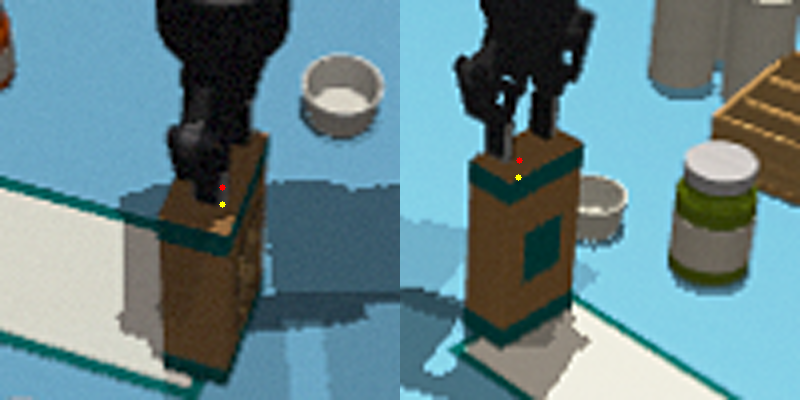

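```bash
python3 - <<'E'
from h import *
s=cap('side'); c=cap('scene')
def tri(a,b):
    (o,d),(p,e)=a,b; d=d/np.linalg.norm(d); e=e/np.linalg.norm(e)
    t=np.linalg.lstsq(np.c_[d,-e],p-o,rcond=None)[0]; A=o+t[0]*d;B=p+t[1]*e
    return ((A+B)/2).round(1),np.linalg.norm(A-B).round(1)
print('finger +y',tri(ray(c,365.7,144.5),ray(s,322.5,260)))
print('carton top +x+y',tri(ray(c,375.6,145.4),ray(s,310,265.2)))
print('carton top -x-y',tri(ray(c,346.6,150.4),ray(s,337,243.7)))
print('carton foot +x+y',tri(ray(c,372.9,187.9),ray(s,311.2,301.4)))
for z in (150,170,180): print(z,onz(c,355,149.5,z).round(),onz(c,365.7,144.5,z).round(),onz(s,322.5,260,z).round())
w=cap('wrist'); save(w,'w.png')
E
```

```text
finger +y (array([501.8, 239. , 166.9]), np.float64(3.9))
carton top +x+y (array([528.9, 257.2, 164.9]), np.float64(2.6))
carton top -x-y (array([472.2, 177.8, 163.2]), np.float64(0.6))
carton foot +x+y (array([532.3, 253.1,  -4.1]), np.float64(6.0))
150 [479. 215. 150.] [490. 262. 150.] [502. 225. 150.]
170 [496. 190. 170.] [506. 235. 170.] [500. 240. 170.]
180 [505. 177. 180.] [515. 222. 180.] [499. 248. 180.]
```

View pics/w.png

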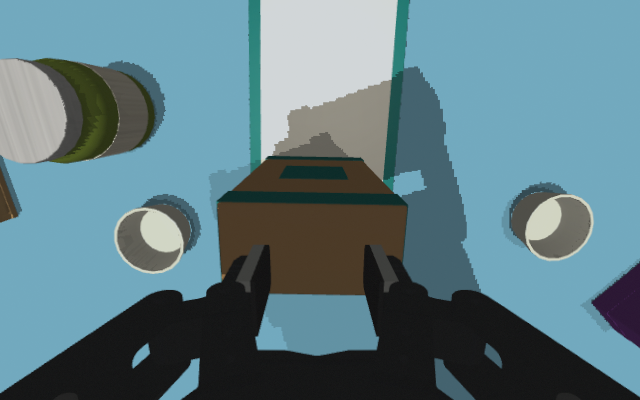

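The fingertips are just above the carton's top face: triangulated z is about 167 for the tip and 164 for the top, so they sit about 30 mm higher than the nominal overhang suggests. The carton hasn't moved. The wrist view shows good centring and yaw (top face 218 to 407, fingers centred at 317). I'll back off, lower, and check tip height in two views before pushing.

```bash
python3 -m jog '128 0 0 -0.008 0 0 0;128 0 0.02 0 0 0 0;128 0 0.02 0 0 0 0;128 0 0.02 0 0 0 0;128 0 0.01 0 0 0 0;128 0 0 0.014 0 0 0;128 0 0 0.014 0 0 0;128 0 0 0 0 0 0'
python3 t.py 440 225 135 -8.5
python3 - <<'E'
from h import *
s=cap('side'); c=cap('scene'); out=[]
p=ctrl.sense()['eef_pos']
np.save('s.npy',s,allow_pickle=True);np.save('c.npy',c,allow_pickle=True)
for k,(u,v) in ((s,(290,200)),(c,(310,80))):
    im=cv2.resize(k['pixels'][v:v+100,u:u+100,::-1],(400,400),interpolation=cv2.INTER_CUBIC)
    for q,col in ((p,(0,0,255)),(p-[0,0,17],(0,255,255))):
        a=(proj(k,q)-[u,v]+.5)*4-.5; cv2.circle(im,tuple(int(t) for t in a),2,col,-1)
    out.append(im)
cv2.imwrite('pics/d.png',np.hstack(out))
E
```

```text
time_s: 5.05
eef_pos: [426.7, 226.8, 133.8]
ee_rot: [-0.001, -0.653, 0.758, 0.001]
force: [-0.0, -0.7, 0.2]
grip_width: 0.499
t 5.05 pos [426.7 226.8 133.8] d_tool(m) [-0.0002 -0.0134 -0.0012] rot [ 0.003 -0.001 -0.   ] F [-0.  -0.7  0.2] grip 0.5 overhang 17.0
```

View pics/d.png

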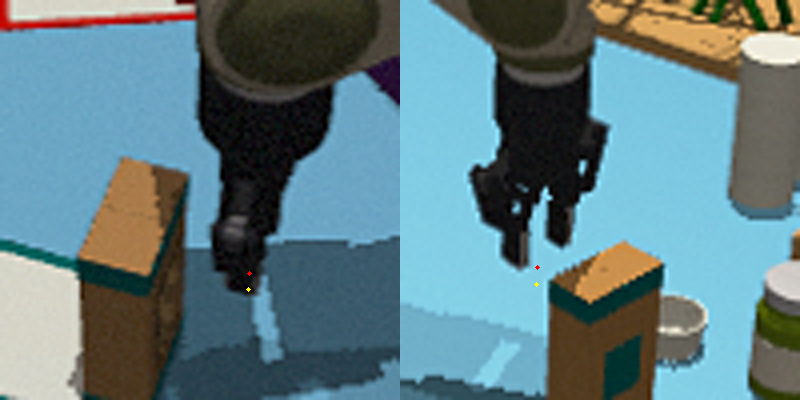

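Tip midpoint is at about (542,256) in the right panel, roughly 11 px above the projected TCP. So the half-open tips are at about z=147. I'll lower 10 mm more and push.

```bash
python3 -m jog '128 0 0 0.01 0 0 0;128 0 -0.01 0 0 0 0;128 0 -0.01 0 0 0 0;128 0 -0.01 0 0 0 0;128 0 -0.005 0 0 0 0;128 0 -0.005 0 0 0 0;128 0 -0.005 0 0 0 0;128 0 -0.005 0 0 0 0'
python3 -m jog '128 0 -0.005 0 0 0 0;128 0 -0.005 0 0 0 0;128 0 -0.005 0 0 0 0;128 0 -0.005 0 0 0 0'
python3 t.py 440 225 135 -8.5
python3 - <<'E'
from h import *
s=cap('side'); c=cap('scene'); w=cap('wrist'); out=[]
f=lambda k,u,v:cv2.resize(k['pixels'][v:v+100,u:u+100,::-1],(266,266),interpolation=cv2.INTER_CUBIC)
cv2.imwrite('pics/e.png',np.hstack([f(s,270,210),f(c,330,110),cv2.resize(w['pixels'][:,120:520,::-1],(266,266))]))
E
```

```text
time_s: 6.15
eef_pos: [476.7, 219.8, 125.5]
ee_rot: [-0.0, -0.653, 0.757, 0.0]
force: [0.1, 0.1, 1.0]
grip_width: 0.504
time_s: 6.65
eef_pos: [496.6, 216.8, 125.4]
ee_rot: [0.0, -0.653, 0.758, 0.0]
force: [-0.4, 0.7, 0.4]
grip_width: 0.495
t 6.65 pos [496.6 216.8 125.4] d_tool(m) [ 0.0002  0.0572 -0.0096] rot [-0.  0.  0.] F [-0.4  0.7  0.4] grip 0.49 overhang 17.0
```

View pics/e.png

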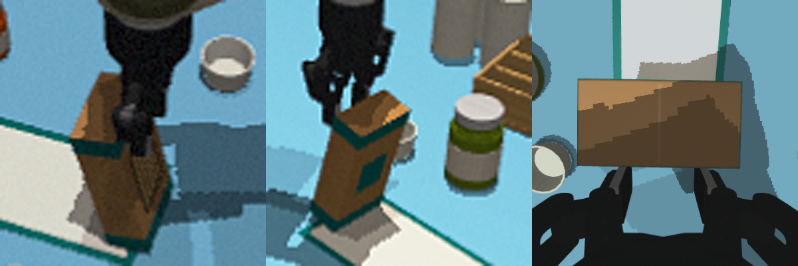

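The carton is tilting about 0.2 rad, squarely aligned in the wrist view. I'll continue past the tipping point.

```bash
python3 -m jog '128 0 -0.005 0 0 0 0;128 0 -0.005 0 0 0 0;128 0 -0.005 0 0 0 0;128 0 -0.005 0 0 0 0;128 0 -0.005 0 0 0 0;128 0 -0.005 0 0 0 0;128 0 -0.005 0 0 0 0;128 0 -0.005 0 0 0 0;128 0 -0.004 0 0 0 0;128 0 0 0 0 0 0;128 0 0 0 0 0 0;128 0 0 0 0 0 0'
python3 -m jog '128 0 0 -0.03 0 0 0;128 0 0.02 -0.03 0 0 0;128 0 0.03 -0.02 0 0 0;128 0 0.05 0 0 0 0;128 0 0.05 0 0 0 0;128 0 0 0 0 0 0'
python3 t.py 425 -220 215 10
python3 - <<'E'
from h import *
s=cap('side'); c=cap('scene')
f=lambda k,u,v:cv2.resize(k['pixels'][v:v+100,u:u+130,::-1],(400,308),interpolation=cv2.INTER_CUBIC)
cv2.imwrite('pics/f.png',np.hstack([f(s,230,220),f(c,320,140)]))
E
```

```text
time_s: 8.3
eef_pos: [539.6, 210.4, 125.4]
ee_rot: [-0.0, -0.653, 0.757, 0.0]
force: [0.3, 0.0, -0.1]
grip_width: 0.496
time_s: 9.05
eef_pos: [389.0, 233.0, 205.9]
ee_rot: [0.0, -0.654, 0.757, 0.0]
force: [0.2, -0.1, 0.1]
grip_width: 0.499
t 9.05 pos [389.  233.  205.9] d_tool(m) [ 0.443  -0.1015 -0.0092] rot [-0.     0.    -0.321] F [ 0.2 -0.1  0.1] grip 0.5 overhang 17.0
```

View pics/f.png

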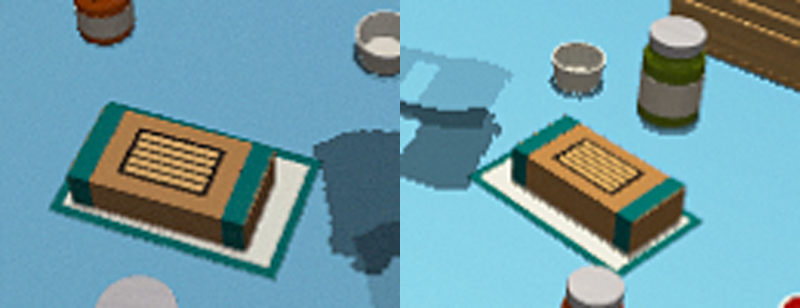

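The brown carton is lying window-up inside the teal border in both views. Now the white one, approaching above the obstacles and then descending behind it.

```bash
python3 -m jog '128 0.055 -0.0144 0 0 0 0;128 0.055 -0.0144 0 0 0 0;128 0.055 -0.0144 0 0 0 0;128 0.055 -0.0144 0 0 0 0;128 0.055 -0.0144 0 0 0 0;128 0.055 -0.0144 0 0 0 0;128 0.055 -0.0144 0 0 0 0;128 0.055 -0.0144 0 0 0 0;128 0 0 0 0 0 -0.16;128 0 0 0 0 0 -0.161;128 0 0 0 0 0 0'
python3 t.py 438.8 -218.3 92 10
python3 - <<'E'
from h import *
w=cap('wrist'); c=cap('scene'); s=ctrl.sense(); q=s['ee_rot']
f=lambda k,u,v:cv2.resize(k['pixels'][v:v+100,u:u+130,::-1],(400,308),interpolation=cv2.INTER_CUBIC)
cv2.imwrite('pics/g.png',np.hstack([f(c,190,180),cv2.resize(w['pixels'][:,60:580,::-1],(400,308))]))
E
```

```text
time_s: 10.52
eef_pos: [440.6, -220.6, 205.1]
ee_rot: [0.0, 0.765, -0.644, -0.0]
force: [-0.6, -0.5, 0.2]
grip_width: 0.498
t 10.53 pos [ 440.6 -220.6  205.1] d_tool(m) [-0.0026  0.0013  0.1131] rot [ 0.     0.    -0.004] F [-0.6 -0.5  0.2] grip 0.5 overhang 17.0
```

View pics/g.png

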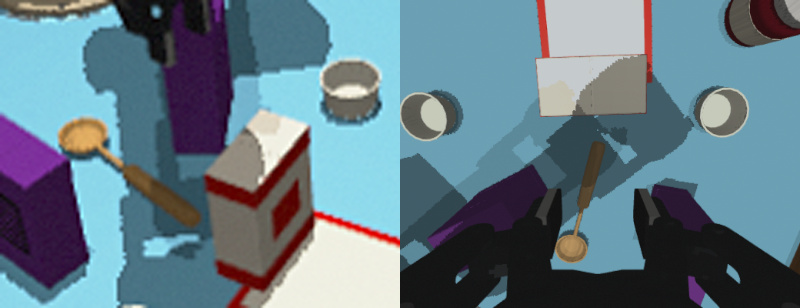

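The wrist view shows the white carton's top (538 to 647) nearly centred ahead of the fingers (552 to 640) and yawed about 2.5° more than the tool. The purple cartons sit back beside the gripper, about 60 mm clear. I'll turn slightly, descend and push.

```bash
python3 -m jog '128 -0.002 0 0 0 0 -0.035;128 0 -0.004 0.04 0 0 0;128 0 -0.004 0.04 0 0 0;128 0 0 0.032 0 0 0;128 0 -0.004 0 0 0 0;128 0 -0.006 0 0 0 0;128 0 -0.006 0 0 0 0;128 0 -0.006 0 0 0 0;128 0 -0.005 0 0 0 0;128 0 -0.005 0 0 0 0;128 0 -0.005 0 0 0 0'
python3 -m jog '128 0 -0.005 0 0 0 0;128 0 -0.005 0 0 0 0'
python3 t.py 508.7 -206 92 12
python3 - <<'E'
from h import *
s=cap('side'); c=cap('scene'); w=cap('wrist')
f=lambda k,u,v:cv2.resize(k['pixels'][v:v+100,u:u+100,::-1],(266,266),interpolation=cv2.INTER_CUBIC)
cv2.imwrite('pics/i.png',np.hstack([f(s,290,125),f(c,230,190),cv2.resize(w['pixels'][:,120:520,::-1],(266,266))]))
E
```

```text
time_s: 12.0
eef_pos: [484.3, -208.4, 93.4]
ee_rot: [0.0, 0.777, -0.63, -0.0]
force: [0.0, -1.1, 0.2]
grip_width: 0.493
time_s: 12.25
eef_pos: [494.2, -206.3, 93.4]
ee_rot: [-0.0, 0.777, -0.63, -0.0]
force: [-0.4, -0.7, 0.0]
grip_width: 0.495
t 12.25 pos [ 494.2 -206.3   93.4] d_tool(m) [ 0.0027 -0.0143  0.0014] rot [ 0.     0.    -0.002] F [-0.4 -0.7  0. ] grip 0.5 overhang 17.0
```

View pics/i.png

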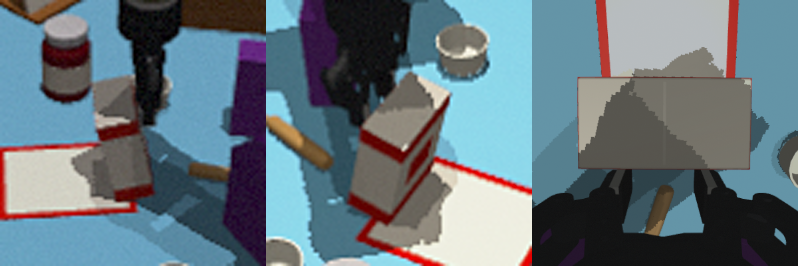

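The white carton is tilting squarely, centred between the fingers. That was my 12th and last picture, so the remaining checks will be numeric.

```bash
python3 -m jog '128 0 -0.005 0 0 0 0;128 0 -0.005 0 0 0 0;128 0 -0.005 0 0 0 0;128 0 -0.005 0 0 0 0;128 0 -0.005 0 0 0 0;128 0 -0.005 0 0 0 0;128 0 -0.004 0 0 0 0;128 0 -0.003 0 0 0 0;128 0 0 0 0 0 0;128 0 0 0 0 0 0;128 0 0 0 0 0 0'
cat > chk.py <<'E'
from h import *
# red/teal borders+bands and bright top; compare with initial frames
for n in ('scene','side'):
  c=cap(n); o=np.load(n+'0.npy',allow_pickle=True).item()
  H,S,V=cv2.split(cv2.cvtColor(c['pixels'],cv2.COLOR_RGB2HSV))
  roi={'scene':{'teal':(330,170,95,70),'red':(250,235,100,75)},'side':{'teal':(235,235,110,85),'red':(275,150,90,65)}}[n]
  for nm,m in (('teal',(H>=82)&(H<=95)&(S>150)&(V<190)),('red',((H<5)|(H>175))&(S>170)&(V>80))):
    u,v,w,h=roi[nm]; z=np.zeros_like(m); z[v:v+h,u:u+w]=m[v:v+h,u:u+w]
    k,l,st,ce=cv2.connectedComponentsWithStats(z.astype(np.uint8),connectivity=4)
    for i in range(1,k):
      if st[i,4]>25:
        cs,_=cv2.findContours((l==i).astype(np.uint8),0,1); ap=cv2.approxPolyDP(cv2.convexHull(cs[0]),2.5,True)[:,0]
        print(n,nm,st[i,4],[(p.tolist(),onz(c,*p)[:2].round().tolist(),onz(c,*p,45 if nm=='teal' else 50)[:2].round().tolist()) for p in ap])
  D=(cv2.absdiff(c['pixels'],o['pixels']).max(2)>40).astype(np.uint8); D=cv2.morphologyEx(D,cv2.MORPH_OPEN,np.ones((3,3)))
  k,l,st,ce=cv2.connectedComponentsWithStats(D); print(n,'changed',[x.tolist() for x in st[1:] if x[4]>30])
E
python3 chk.py
```

```text
time_s: 13.78
eef_pos: [529.9, -198.8, 93.4]
ee_rot: [0.0, 0.777, -0.63, -0.0]
force: [0.7, 0.4, -0.3]
grip_width: 0.499
scene teal 248 [([342, 197], [484.0, 144.0], [516.0, 99.0]), ([370, 179], [502.0, 285.0], [533.0, 234.0]), ([377, 179], [521.0, 301.0], [552.0, 248.0]), ([385, 225], [672.0, 115.0], [696.0, 71.0])]
scene teal 143 [([411, 199], [671.0, 278.0], [695.0, 226.0]), ([393, 221], [682.0, 147.0], [705.0, 101.0]), ([389, 218], [664.0, 151.0], [688.0, 105.0]), ([390, 209], [643.0, 190.0], [668.0, 143.0]), ([407, 198], [658.0, 274.0], [682.0, 223.0])]
scene teal 70 [([417, 211], [718.0, 236.0], [739.0, 186.0]), ([391, 228], [694.0, 115.0], [717.0, 71.0]), ([412, 208], [697.0, 239.0], [720.0, 189.0])]
scene red 551 [([293, 243], [499.0, -122.0], [533.0, -159.0]), ([342, 266], [669.0, -107.0], [695.0, -145.0]), ([321, 301], [700.0, -242.0], [725.0, -274.0]), ([264, 279], [528.0, -280.0], [562.0, -309.0])]
scene red 254 [([330, 255], [616.0, -93.0], [645.0, -132.0]), ([316, 290], [666.0, -221.0], [692.0, -253.0]), ([312, 288], [653.0, -222.0], [680.0, -255.0]), ([311, 277], [626.
[... 936 characters left out ...]
[290, 206], [666.0, -106.0], [652.0, -56.0])]
side red 39 [([327, 189], [553.0, -213.0], [545.0, -156.0]), ([330, 190], [542.0, -209.0], [534.0, -153.0]), ([329, 200], [538.0, -156.0], [531.0, -103.0])]
side changed [[432, 0, 53, 23, 474], [486, 1, 63, 33, 896], [425, 12, 14, 15, 175], [294, 24, 252, 298, 17550], [470, 58, 23, 19, 132], [408, 60, 21, 15, 178], [390, 85, 20, 21, 281], [432, 87, 9, 17, 74], [461, 87, 5, 10, 35], [349, 92, 16, 9, 106], [412, 93, 15, 33, 243], [371, 94, 16, 8, 107], [432, 109, 8, 7, 45], [452, 114, 29, 66, 1094], [379, 178, 20, 19, 158], [483, 180, 20, 22, 311], [463, 183, 10, 16, 100], [535, 186, 26, 44, 554], [470, 196, 65, 71, 2404], [253, 239, 85, 68, 3279]]
```

White has fallen with its far edge about 152 mm along the 180 mm mat and its sides within +49/−43 of ±72. Brown's far edge is about 198 of 220. I'll retreat up and go back to the start area, so the frames can be compared directly for the bystanders.

```bash
python3 -m jog '128 0 0 -0.04 0 0 0;128 0 0 -0.04 0 0 0;128 0 0 -0.043 0 0 0;128 0 0 0 0 0 0'
python3 -m jog '0 0.0242 0.0474 0 0 0 0;0 0.0242 0.0474 0 0 0 0;0 0.0242 0.0474 0 0 0 0;0 0.0242 0.0474 0 0 0 0;0 0.0242 0.0474 0 0 0 0;0 0.0242 0.0474 0 0 0 0;0 0.0242 0.0474 0 0 0 0;0 0.0242 0.0474 0 0 0 0;0 0.0242 0.0474 0 0 0 0;0 0 0 0 0 0 0;0 0 0 0 0 0 0;0 0 0 0 0 0 0'
python3 chk.py
```

```text
time_s: 14.38
eef_pos: [531.1, -199.4, 219.7]
ee_rot: [-0.0, 0.777, -0.63, 0.003]
force: [-0.7, 0.7, -1.2]
grip_width: 0.497
time_s: 15.88
eef_pos: [158.4, -499.2, 216.2]
ee_rot: [-0.0, 0.777, -0.629, -0.0]
force: [0.4, 0.1, -0.3]
grip_width: 1.003
scene teal 249 [([342, 197], [484.0, 144.0], [516.0, 99.0]), ([370, 179], [502.0, 285.0], [533.0, 234.0]), ([377, 179], [521.0, 301.0], [552.0, 248.0]), ([385, 225], [672.0, 115.0], [696.0, 71.0])]
scene teal 144 [([411, 199], [671.0, 278.0], [695.0, 226.0]), ([393, 221], [682.0, 147.0], [705.0, 101.0]), ([389, 218], [664.0, 151.0], [688.0, 105.0]), ([390, 209], [643.0, 190.0], [668.0, 143.0]), ([407, 198], [658.0, 274.0], [682.0, 223.0])]
scene teal 69 [([417, 211], [718.0, 236.0], [739.0, 186.0]), ([391, 228], [694.0, 115.0], [717.0, 71.0]), ([412, 208], [697.0, 239.0], [720.0, 189.0])]
scene red 549 [([293, 242], [496.0, -119.0], [531.0, -156.0]), ([342, 266], [669.0, -107.0], [695.0, -145.0]), ([321, 301], [700.0, -242.0], [725.0, -274.0]), ([264, 279], [528.0, -280.0], [562.0, -309.0])]
scene red 257 [([330, 255], [616.0, -93.0], [645
[... 403 characters left out ...]
.0], [502.0, 304.0]), ([246, 287], [719.0, 237.0], [704.0, 265.0])]
side red 106 [([326, 174], [569.0, -297.0], [560.0, -236.0]), ([331, 179], [546.0, -271.0], [539.0, -211.0]), ([328, 199], [542.0, -161.0], [535.0, -107.0])]
side red 90 [([300, 175], [665.0, -277.0], [651.0, -217.0]), ([300, 192], [646.0, -183.0], [633.0, -128.0]), ([296, 192], [660.0, -180.0], [646.0, -126.0]), ([296, 175], [680.0, -275.0], [665.0, -215.0])]
side red 165 [([336, 179], [528.0, -274.0], [522.0, -214.0]), ([340, 204], [497.0, -142.0], [493.0, -89.0]), ([290, 206], [666.0, -106.0], [652.0, -56.0]), ([289, 181], [698.0, -237.0], [682.0, -179.0])]
side changed [[295, 155, 55, 48, 1650], [253, 239, 85, 68, 3262]]
```

Only the two cartons' regions changed in either view, and the cartons are still.

```bash
python3 -c "
from rig import ctrl
print(ctrl.finish_job())"
```

```text
the job is handed in; nothing more can be done
None
```

Both cartons are tipped over onto their mats, brown onto teal first and then white onto red. Each was pushed near its top with half-open fingertips, and neither was picked up. I handed the job in at about 16 s of the 54 s allowed.

**Last checks:**
- **Brown carton:** it lies window-up in both views. Its far edge is about 198 mm along the 220 mm mat, and its sides are within about 50 mm of the mat's centre line (limit 67.5 mm).
- **White carton:** it lies flat on the red mat. Its far edge is about 152 mm along the 180 mm mat, and its sides are within about 49 mm (limit 72.5 mm). I checked this one by numbers only, because I had used all 12 pictures, so its window was not seen facing up.
- **Everything else:** with the arm back at the start pose, comparing frames with the first ones showed changes only at the two cartons. The jars, cups, spoon and purple look-alikes had not moved, and no reading I took showed more than about 2 N.

**What disagreed:**
- **Fingertip height:** the half-open fingertips were about 30 mm higher than I worked out from the stated overhang. My first brown pass slid over its top without moving it, so I lowered the fingers and pushed again.
- **Camera positions:** the two cameras differed by 9 to 11 mm on the carton tops. I averaged them.

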